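# Lock the tool case for carrying

### The arm

A 7-joint arm with a two-finger parallel gripper is mounted at the origin on the work surface. World frame = base frame: x ahead of the robot, y to its left, z up, the work surface at z = 0. Lengths are in mm, angles in rad, forces in N, time in s.
With the tool pointing down it reaches from about 400 to 900 mm from the base axis. Payload 5.5 kg.
Tool frame: the origin (TCP) lies midway between the tips of the shut fingers; the grasp point (between the pads) lies 19 mm behind it; z points along the fingers, y is the line along which they close (so a half turn about z gives the same grasp; the last joint's range is limited). The gripper opens to 92 mm and grips with 3 to 60 N. Pads are 19 mm wide; open, the fingers measure 130 mm over their backs; the gripper's body (75 mm by 190 mm) begins 47 mm behind the grasp point.
Start: joints at [-0.953, 0.501, -0.427, 1.55, 0.221, 1.138, -0.21], TCP at [225.774, 609.529, 226.729] pointing down, gripper open.
Joint ranges: [-2.88, 2.88], [-0.31, 2.03], [-1.54, 1.56], [0.2, 2.42], [-1.41, 4.55], [0.19, 2.02], [-2.57, 2.57]. Speed limits (rad/s): [2.57, 2.57, 3.14, 3.14, 3.14, 3.14, 3.14].

### API

Orientations are given as a unit quaternion [w, x, y, z].
In Python, from bench import telemetry, viewer, arm, nets gives the robot as it stands.
- The arm moves only by the shell command python3 -m creep 'ROWS'. ROWS is JSON, a list of rows, each a list of 7 numbers: the shift along the world's x, y, z in mm, then the turn, a rotation vector about the world's x, y, z in rad, then the finger opening in mm, from 0 to 91.8. A call has 1 to 12 rows; each row shifts and turns the commanded pose from where the row before left it; what a row does not reach is not made up. A row lasts 1/12 s, in which the tool goes at most 41.7 mm and 7.16 degrees, less where a joint would pass 70% of its speed; a pose out of reach is approached as far as the arm can. A call is refused whole if a number of a shift passes 41.7 or a number of a turn 0.125, either way. A call with a gripper value outside its range is refused whole. The fingers move at their own pace and stop on an object; the grip force is fixed at half the most. Time passes only in rows, so rows that do not move let the fingers close. It gives the time, the measured TCP pose, the force, the opening and the grip force at its end, in the units of the state.
- telemetry.sense(): the state, without advancing time (a new reading comes with each control period).
- viewer.camera(name): name is "scene" or "top"; returns a dict with "img" (400x640x3 uint8, red, green, blue), "range_z" (400x640 float32, mm along the optical axis (not along the pixel's ray), 0 where there is no reading), "fx", "fy", "cx", "cy" (pixels), "rvec" (rotation vector, rad) and "tvec" (3), from world to camera coordinates, as OpenCV has them. Camera axes: x right, y down, z forward; pixel columns grow to the right and rows downward; lengths in mm; the calibration is good to about 2 mm. A picture is of the moment at which its call begins.
- arm.job_done(): hands the job in; it is judged then, once.
Trained networks look in a picture, given as the dict that the camera call returned (one of the last four; its "shot" number tells which), for a name from the list of things; names that differ only in an ending like _2 or _b are one class to them, and where a whole thing is asked for, a point or a joint stands for the part that bears it (a point fixed in the world has none). Each returns a list of dicts, best first, with "score" (0 to 1); they miss things now and then, are a little off and sometimes report something else, mostly with a low value. They report only what shows in the picture. A call takes as long as a camera call.
- nets.search_frame(picture, thing): "box" ([left, top, right, bottom] in pixels, round what is visible of it).
- nets.tip_of(picture, thing): "point" ([row, column] in pixels: a listed point, or the origin of a listed thing).
The state is a dict: "clock": time; "q": joint angles; "qvel": joint speeds; "effort": joint torques, N m; "position": TCP position; "eef_rot": TCP orientation; "wrist_force": force on the tool from outside, world axes, zero at the start; "wrist_torque": the same for the moment, N m; "gripper_width": finger opening in mm; "gripper_force": force on a finger pad.
Only numpy, scipy, OpenCV 4.12 (cv2) and the standard library are available. Lean on these libraries where they do the work, as an engineer would, in place of code of your own. Each camera call takes 0.05 s, during which the arm holds its last target. There are 200 camera calls.

### The job

Lock the black tool case for carrying: slide both orange grips on its lid along their tracks until each is fully home against the red stop at the end of its own track (they lock in opposite directions). Push gently, without ramming the stops or leaning hard on the case, and leave the tin and screwdriver on the lid, and the hammer, snips and mug beside the case, where they are.

Things in the scene. Friction and masses are not known exactly. Their poses are not given: they have to be found in the camera images.
- case: Closed black tool case, too heavy to shift: 440 mm long (its y), 240 mm deep (its x), flat lid 150 mm above the bench. Origin: centre of its underside; z up, x away from the side with two grey latches. A grey carry handle (bar 16 mm thick, 156 mm long, along y) lies on the lid's centre line, 28 mm high. Orange slides run along y on the lid at x = -70 mm (front) and +70 mm (back).
- front_lock (a joint): Front lock slide, in m: 0 = against the green block (unlocked), 0.100 = fully home against the red block (locked). Grows as the orange grip moves to the case's +y. It stays where it is left; it takes about 3 N to move.
- back_lock (a joint): Back lock slide, in m: 0 = against the green block (unlocked), 0.100 = fully home against the red block (locked). Grows as the orange grip moves to the case's -y. It stays where it is left; it takes about 3 N to move.
- front_lock_fin (a point): Top centre of the front orange grip's upright fin; moves with the grip. The grip: base plate 70 mm long (along y), 36 mm wide (x), top 9 mm above the lid; in its middle a fin 18 mm thick (y), 36 mm wide (x), top 38 mm above the lid, 188 mm above the bench. Axes as the case.
- back_lock_fin (a point): Top centre of the back orange grip's upright fin, same shape and sizes as the front one; moves with the grip. Axes as the case.
- front_lock_home (a point): Point fixed to the case where the front fin's top centre is when that slide is fully home: 50 mm to the case's +y from the lid's middle. The track's fixed red stop block (40 x 18 mm, 12 mm high) is centred 94.5 mm to +y of the middle, its green block as far to -y. Axes as the case.
- back_lock_home (a point): Point fixed to the case where the back fin's top centre is when that slide is fully home: 50 mm to the case's -y from the lid's middle. The track's fixed red stop block (40 x 18 mm, 12 mm high) is centred 94.5 mm to -y of the middle, its green block as far to +y. Axes as the case.
- tin: Loose round grey metal tin, 64 mm across, 36 mm high, standing on the case's lid near its +y end. Origin: centre of its underside. To be left alone.
- screwdriver: Loose screwdriver, blue handle, 170 mm long along its x, 26 mm thick, lying across the lid near the case's -y end. Origin: under its middle. To be left alone.
- hammer: Loose hammer, 260 mm long, wooden handle along its x, on the bench left of the case. Origin: under its middle. To be left alone.
- mug: Loose blue mug, 80 mm across, 90 mm high, on the bench to the right. Origin: centre of its underside. To be left alone.
- snips: Loose metal snips with red handles, about 190 mm long, on the bench right of the case. Origin: under the pivot. To be left alone.

How it is judged:
By the outcome, as a careful person would: the job done as asked, in the order asked, and still so for the second after the job is handed in, with the robot touching nothing.
It also fails if it takes over 43 s, if anything falls off the work surface, if the arm or the gripper's body presses on something with over 40 N, if the wrist force passes 120 N, or if a joint passes its speed limit or range.

## Working session

There is one attempt and no reset: what is moved stays moved. The work goes in short steps, Python scripts to look and compute and a shell command to move; the robot and the scene stay as the last step left them, time stands still between calls to the robot, and variables do not carry over. Pictures are saved under pics/ and viewed, at most 10 in all, crops included, and the job is handed in when it is done.

```bash
mkdir -p pics; cat > h.py <<'E'
import numpy as np, cv2
from bench import telemetry, viewer, arm, nets
def world(p,uv,z=None):
    R=cv2.Rodrigues(np.array(p["rvec"],float))[0];t=np.array(p["tvec"],float).ravel()
    u,v=uv;d=np.array([(u-p["cx"])/p["fx"],(v-p["cy"])/p["fy"],1.])
    o=-R.T@t;r=R.T@d
    if z is None:
        k=p["range_z"][int(round(v)),int(round(u))]
    else: k=(z-o[2])/r[2]
    return o+k*r
E
python3 - <<'E'
from h import *
for n in("scene","top"):
    p=viewer.camera(n);cv2.imwrite(f"pics/{n}0.png",p["img"][:,:,::-1])
    for t,z in(("front_lock_fin",188),("back_lock_fin",188),("front_lock_home",188),("back_lock_home",188),("case",0),("tin",150),("screwdriver",150)):
        for r in nets.tip_of(p,t)[:2]:
            y,x=r["point"];print(n,t,round(r["score"],2),[round(y),round(x)],world(p,(x,y),z).round(1))
print(telemetry.sense())
E
```

```text
scene front_lock_fin 0.75 [187, 334] [476.7 -29.4 188. ]
scene front_lock_fin 0.53 [235, 322] [631.9  94.2 188. ]
scene back_lock_fin 0.7 [219, 317] [603.2  36.  188. ]
scene front_lock_home 0.71 [200, 349] [471.2  41.  188. ]
scene back_lock_home 0.62 [203, 297] [616.6 -57.3 188. ]
scene back_lock_home 0.37 [220, 315] [611.7  35.2 188. ]
scene case 0.83 [235, 323] [552.5   7.1   0. ]
scene tin 0.58 [238, 365] [510.1 171.6 150. ]
scene screwdriver 0.73 [178, 289] [ 557.2 -183.5  150. ]
top front_lock_fin 0.76 [221, 329] [473.8 -24.3 188. ]
top front_lock_home 0.78 [220, 301] [475.5  47.9 188. ]
top front_lock_home 0.35 [222, 168] [474.2 392.5 188. ]
top back_lock_home 0.9 [166, 337] [623.2 -49.2 188. ]
top case 0.6 [209, 318] [5.439e+02 3.000e-01 0.000e+00]
top case 0.41 [218, 332] [514.  -40.8   0. ]
top tin 0.64 [219, 255] [486.6 174.5 150. ]
top screwdriver 0.68 [194, 387] [ 552.9 -188.2  150. ]
{'clock': 0.8, 'q': array([-0.9528259 ,  0.50087536, -0.42698342,  1.55032815,  0.22081423,
        1.13827339, -0.21027464]), 'qvel': array([ 0.0006825 ,  0.00020196, -0.00015305, -0.00041022, -0.00129635,
        0.00105118, -0.00153359]), 'effort': array([ 7.33160432e-04, -5.66379905e+01, -5.80970451e+00, -2.79489470e+01,
       -6.65425532e-02,  2.07624194e-02,  2.05398067e-05]), 'position': array([225.79150868, 609.58010022, 226.77263226]), 'eef_rot': array([8.36836321e-07, 1.76440902e-01, 9.84311233e-01, 6.92299872e-05]), 'wrist_force': array([-0.15563468, -0.14374911, -0.61636105]), 'wrist_torque': array([-0.0250645 ,  0.00372693,  0.03280753]), 'gripper_force': 0.0, 'gripper_width': 91.7054433302286}
```

View pics/scene0.png

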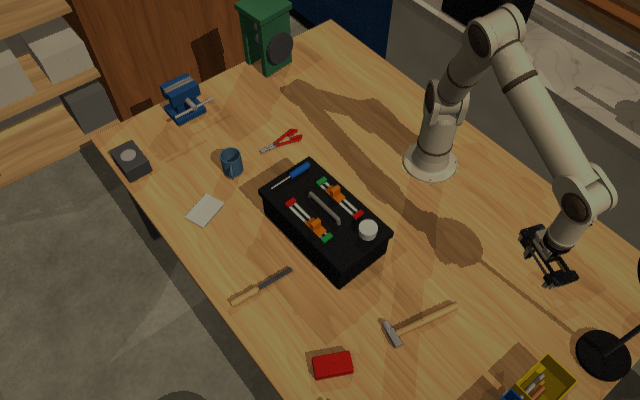

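View pics/top0.png

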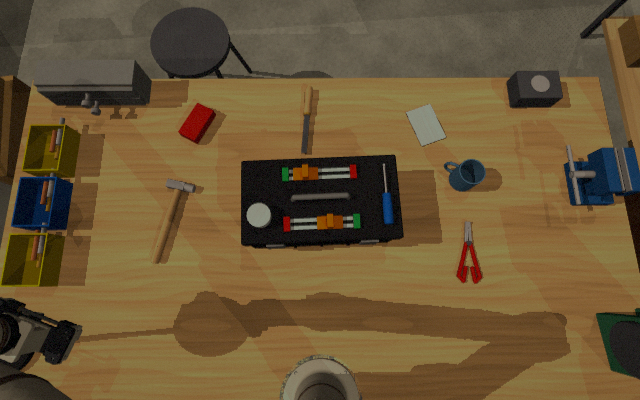

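The scene shows the case unlocked with both grips partway along. In the top view the front fin is near (327,221) and must go left to the red block at (287,224). The back fin is near (304,172) and must go right to the red block at (353,171). Next I measure both by colour and depth.

```bash
cat >> h.py <<'E'
def cloud(p):
    R=cv2.Rodrigues(np.array(p["rvec"],float))[0];t=np.array(p["tvec"],float).ravel()
    v,u=np.mgrid[0:400,0:640];k=p["range_z"]
    c=np.stack([(u-p["cx"])/p["fx"]*k,(v-p["cy"])/p["fy"]*k,k],-1)
    return (c-t)@R
def measure(p,verbose=True):
    W=cloud(p);h=cv2.cvtColor(p["img"],cv2.COLOR_RGB2HSV).astype(int);H,S,V=h[...,0],h[...,1],h[...,2]
    reg=(W[...,0]>400)&(W[...,0]<700)&(abs(W[...,1])<135)&(W[...,2]>145)&(W[...,2]<200)&(S>120)&(V>50)
    out={}
    for nm,m in(("red",(H<6)|(H>174)),("green",(H>45)&(H<85)),("orange",(H>=7)&(H<22))):
        n,l,st,c=cv2.connectedComponentsWithStats((reg&m).astype(np.uint8))
        for i in range(1,n):
            if st[i,4]<12:continue
            w=W[l==i];print(nm,st[i,4],c[i].round(),"mean",w.mean(0).round(1),"min",w.min(0).round(),"max",w.max(0).round())
            if nm=="orange":
                f=w[w[:,2]>180]
                if len(f):print("   fin",len(f),f.mean(0).round(1),f.min(0).round(),f.max(0).round())
E
python3 - <<'E'
from h import *
for n in("top","scene"):
    p=viewer.camera(n);print(n,p["fx"]);measure(p)
    if n=="top":
        cv2.imwrite("pics/crop1.png",cv2.resize(p["img"][145:255,230:410,::-1],None,fx=4,fy=4,interpolation=cv2.INTER_CUBIC))
        W=cloud(p);m=(abs(W[...,2]-150)<4)&(W[...,0]>400)&(W[...,0]<720)&(abs(W[...,1])<260)
        r=cv2.minAreaRect(W[m][:,:2].astype(np.float32));print(r)
E
```

```text
top 361.02233175570825
red 99 [353. 171.] mean [618.5 -94.  159.4] min [ 597. -103.  145.] max [643. -85. 166.]
red 110 [286. 224.] mean [471.9  89.4 159.7] min [451.  79. 146.] max [495.  98. 164.]
green 94 [285. 174.] mean [611.7  94.1 160.1] min [592.  85. 149.] max [635. 103. 165.]
green 94 [356. 221.] mean [478.5 -99.4 160.5] min [ 459. -109.  150.] max [501. -90. 167.]
orange 353 [305. 173.] mean [612.5  38.8 165. ] min [594.   2. 147.] max [646.  73. 192.]
   fin 90 [612.1  37.9 186.3] [595.  30. 180.] [632.  46. 192.]
orange 374 [329. 222.] mean [475.7 -26.8 164.7] min [457. -61. 146.] max [503.   7. 191.]
   fin 94 [475.1 -27.2 186.1] [458. -35. 182.] [493. -19. 191.]
((544.28466796875, -3.1446533203125), (238.45257568359375, 437.118896484375), 2.092982769012451)
scene 518.729025410247
red 70 [290. 202.] mean [619.7 -92.2 159.3] min [ 595. -111.  149.] max [639. -82. 169.]
red 70 [358. 214.] mean [471.   90.7 159.6] min [446.  72. 146.] max [496. 101. 168.]
green 57 [321. 180.] mean [478.7 -97.7 160.7] min [ 452. -115.  146.] max [498. -86. 167.]
green 66 [327. 237.] mean [612.6  96.8 161. ] min [587.  78. 145.] max [634. 106. 172.]
orange 216 [335. 193.] mean [478.6 -21.6 166.9] min [439. -67. 146.] max [498.  12. 194.]
   fin 50 [480.3 -23.8 187.2] [462. -36. 181.] [498. -15. 194.]
orange 234 [316. 226.] mean [615.4  43.5 166.9] min [581.  -1. 145.] max [635.  76. 195.]
   fin 61 [616.7  41.8 187.5] [598.  30. 180.] [635.  51. 195.]
```

View pics/crop1.png

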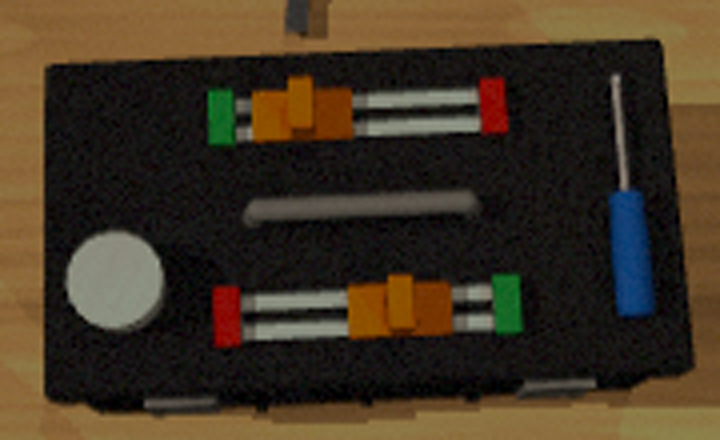

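Case yaw is about +2°. The front fin is at about (475,-27) with home at (473.5,45). The back fin is at about (614,39) with home at (617,-50). I now move above the front grip.

```bash
python3 -m creep '[[11,-29,10,0,0,0.097,91.8],[11,-29,10,0,0,0.097,91.8],[11,-29,0,0,0,0.097,70],[11,-29,0,0,0,0.098,60],[11,-29,0,0,0,0,50],[11,-29,0,0,0,0,50],[11,-29,0,0,0,0,50],[11,-29,0,0,0,0,50],[11,-29,0,0,0,0,50],[11,-29,0,0,0,0,50],[11,-29,0,0,0,0,50],[11,-29,0,0,0,0,50]]'
python3 -m creep '[[12,-29,0,0,0,0,50],[12,-29,0,0,0,0,50],[12,-29,0,0,0,0,50],[12,-29,0,0,0,0,50],[12,-29,0,0,0,0,50],[12,-29,0,0,0,0,50],[12,-29,0,0,0,0,50],[12,-29,0,0,0,0,50],[12,-29,0,0,0,0,50],[10,-26,0,0,0,0,50],[0,0,0,0,0,0,50],[0,0,0,0,0,0,50]]'
```

```text
clock: 1.9
position: [358.2, 260.2, 247.1]
eef_rot: [0.0, -0.017, 1.0, 0.0]
wrist_force: [0.2, 0.5, -0.7]
gripper_width: 49.8
gripper_force: 0.0
clock: 2.9
position: [476.0, -27.0, 246.7]
eef_rot: [0.0, -0.015, 1.0, -0.0]
wrist_force: [0.1, 0.7, 0.6]
gripper_width: 49.8
gripper_force: 0.0
```

Descend to z≈170 around the fin.

```bash
python3 -m creep '[[0,0,-15,0,0,0,50],[0,0,-15,0,0,0,50],[0,0,-15,0,0,0,50],[0,0,-12,0,0,0,50],[0,0,-10,0,0,0,50],[0,0,-9,0,0,0,50],[0,0,0,0,0,0,50],[0,0,0,0,0,0,50]]'
python3 - <<'E'
from h import *
p=viewer.camera("scene")
cv2.imwrite("pics/c2.png",cv2.resize(p["img"][130:260,240:420,::-1],None,fx=4,fy=4,interpolation=cv2.INTER_CUBIC))
E
```

```text
clock: 3.57
position: [475.5, -24.9, 170.6]
eef_rot: [-0.0, -0.018, 1.0, 0.0]
wrist_force: [-0.0, -0.8, -0.5]
gripper_width: 49.8
gripper_force: 0.0
```

View pics/c2.png

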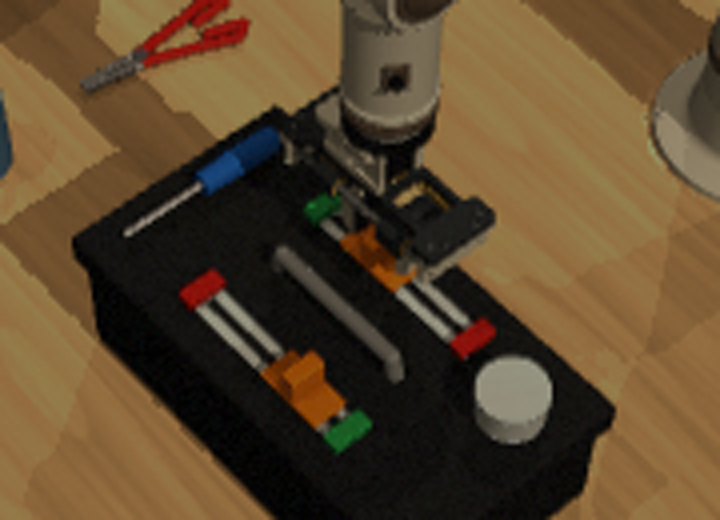

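The fingers straddle the front fin, which is around crop (380,250), clear of everything else. I narrow the opening and push toward +y.

```bash
python3 -m creep '[[0,0,0,0,0,0,30],[0,0,0,0,0,0,30],[0,0,0,0,0,0,30],[0,3,0,0,0,0,30],[0,4,0,0,0,0,30],[-0.2,5,0,0,0,0,30],[-0.2,5,0,0,0,0,30],[-0.2,5,0,0,0,0,30],[-0.2,5,0,0,0,0,30],[-0.2,5,0,0,0,0,30],[-0.2,5,0,0,0,0,30],[-0.2,5,0,0,0,0,30]]'
python3 -m creep '[[-0.2,5,0,0,0,0,30],[-0.2,5,0,0,0,0,30],[-0.2,4,0,0,0,0,30],[-0.2,4,0,0,0,0,30],[-0.2,4,0,0,0,0,30],[-0.1,2,0,0,0,0,30],[0,1,0,0,0,0,30],[0,0,0,0,0,0,30],[0,0,0,0,0,0,30]]'
```

```text
clock: 4.62
position: [474.6, 17.1, 170.8]
eef_rot: [0.0, -0.017, 1.0, 0.0]
wrist_force: [0.8, -3.5, 1.1]
gripper_width: 29.9
gripper_force: 1.4
clock: 5.37
position: [472.6, 42.0, 170.4]
eef_rot: [-0.001, -0.017, 1.0, 0.0]
wrist_force: [-0.3, 0.0, 0.7]
gripper_width: 30.2
gripper_force: 0.1
```

```bash
python3 -m creep '[[0,1,0,0,0,0,30],[0,1,0,0,0,0,30],[0,1,0,0,0,0,30],[0,1,0,0,0,0,30],[0,1,0,0,0,0,30]]'
python3 -m creep '[[0,1,0,0,0,0,30],[0,1,0,0,0,0,30]]'

```

```text
clock: 5.78
position: [472.4, 46.3, 170.4]
eef_rot: [-0.001, -0.017, 1.0, -0.0]
wrist_force: [-2.3, -2.9, 0.4]
gripper_width: 29.9
gripper_force: 1.3
clock: 5.95
position: [472.7, 48.5, 170.4]
eef_rot: [-0.001, -0.017, 1.0, -0.0]
wrist_force: [-1.8, -2.6, -0.6]
gripper_width: 30.3
gripper_force: 1.3
```

```bash
python3 -m creep '[[0,0.7,0,0,0,0,30],[0,0.7,0,0,0,0,30]]'
python3 -m creep '[[0,0.7,0,0,0,0,30]]'
python3 -m creep '[[0,0.7,0,0,0,0,30]]'
```

```text
clock: 6.12
position: [473.0, 50.0, 170.6]
eef_rot: [-0.0, -0.017, 1.0, -0.0]
wrist_force: [-1.8, -2.2, -1.6]
gripper_width: 30.0
gripper_force: 1.3
clock: 6.2
position: [473.1, 50.3, 170.6]
eef_rot: [-0.0, -0.017, 1.0, -0.0]
wrist_force: [-1.0, -4.5, -1.4]
gripper_width: 29.9
gripper_force: 2.4
clock: 6.28
position: [473.1, 50.4, 170.6]
eef_rot: [-0.0, -0.017, 1.0, -0.001]
wrist_force: [-0.9, -6.4, -0.4]
gripper_width: 30.3
gripper_force: 3.3
```

```bash
python3 -m creep '[[0,0.7,0,0,0,0,30],[0,0,0,0,0,0,30]]'
python3 -m creep '[[0,-3,0,0,0,0,30],[0,-3,0,0,0,0,34],[0,-1,0,0,0,0,50],[0,0,0,0,0,0,50],[0,0,0,0,0,0,50],[0,0,10,0,0,0,50],[0,0,15,0,0,0,50],[0,0,15,0,0,0,50],[0,0,15,0,0,0,50],[0,0,15,0,0,0,50],[0,0,0,0,0,0,50]]'
```

```text
clock: 6.45
position: [473.1, 50.4, 170.6]
eef_rot: [-0.0, -0.017, 1.0, -0.001]
wrist_force: [-1.6, -6.6, -0.3]
gripper_width: 30.3
gripper_force: 3.3
clock: 7.37
position: [475.5, 45.7, 244.4]
eef_rot: [0.003, -0.017, 1.0, 0.0]
wrist_force: [1.1, 0.4, 0.2]
gripper_width: 49.6
gripper_force: 0.0
```

The front slide is solid at its stop with 6.6 N and no further motion. Now the back one.

```bash
python3 -m creep '[[23,-1,0,0,0,0,50],[23,-1,0,0,0,0,50],[23,-1,0,0,0,0,50],[23,-1,0,0,0,0,50],[23,-1,0,0,0,0,50],[23,-1,0,0,0,0,50],[0,0,0,0,0,0,50],[0,0,0,0,0,0,50]]'
python3 - <<'E'
from h import *
p=viewer.camera("scene");measure(p)
cv2.imwrite("pics/c3.png",cv2.resize(p["img"][130:260,240:420,::-1],None,fx=4,fy=4,interpolation=cv2.INTER_CUBIC))
E
```

```text
clock: 8.03
position: [611.5, 39.1, 239.8]
eef_rot: [-0.001, -0.017, 1.0, 0.0]
wrist_force: [0.1, 1.1, -0.3]
gripper_width: 49.7
gripper_force: 0.0
red 57 [290. 202.] mean [620.5 -92.4 160.6] min [ 600. -110.  145.] max [640. -82. 170.]
red 65 [358. 214.] mean [472.7  91.7 160.5] min [447.  74. 148.] max [493. 101. 169.]
green 65 [327. 237.] mean [612.5  96.7 160.6] min [589.  80. 149.] max [633. 108. 170.]
orange 188 [350. 205.] mean [473.4  51.2 168.1] min [436.   3. 146.] max [493.  82. 196.]
   fin 54 [476.1  48.  187.3] [458.  36. 180.] [493.  59. 196.]
orange 230 [316. 226.] mean [615.8  43.7 166.8] min [581.  -2. 147.] max [635.  77. 195.]
   fin 54 [617.2  41.2 187.2] [599.  32. 181.] [634.  51. 195.]
```

View pics/c3.png

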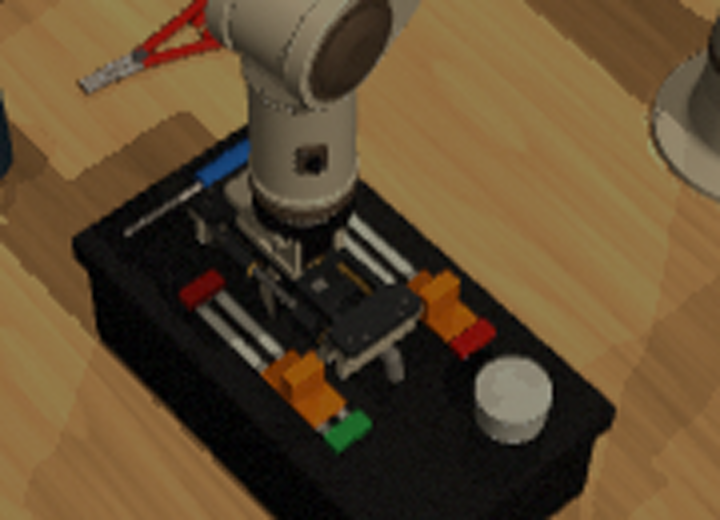

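The front grip is against its red block at crop (465,330). The tool is above the back grip, so I descend.

```bash
python3 -m creep '[[1,0,-15,0,0,0,50],[1,0,-15,0,0,0,50],[0,0,-12,0,0,0,50],[0,0,-10,0,0,0,50],[0,0,-9,0,0,0,50],[0,0,-8,0,0,0,50],[0,0,0,0,0,0,50],[0,0,0,0,0,0,50]]'
```

```text
clock: 8.75
position: [613.0, 39.0, 171.4]
eef_rot: [-0.0, -0.017, 1.0, 0.0]
wrist_force: [0.5, 0.3, -0.9]
gripper_width: 50.1
gripper_force: 0.0
```

```bash
python3 -m creep '[[0,0,0,0,0,0,30],[0,0,0,0,0,0,30],[0,0,0,0,0,0,30],[0,-3,0,0,0,0,30],[0,-4,0,0,0,0,30],[0.2,-5,0,0,0,0,30],[0.2,-5,0,0,0,0,30],[0.2,-5,0,0,0,0,30],[0.2,-5,0,0,0,0,30],[0.2,-5,0,0,0,0,30],[0.2,-5,0,0,0,0,30],[0.2,-5,0,0,0,0,30]]'
python3 -m creep '[[0.2,-5,0,0,0,0,30],[0.2,-5,0,0,0,0,30],[0.2,-5,0,0,0,0,30],[0.2,-5,0,0,0,0,30],[0.2,-5,0,0,0,0,30],[0.2,-5,0,0,0,0,30],[0.2,-5,0,0,0,0,30],[0.1,-4,0,0,0,0,30],[0,-2,0,0,0,0,30],[0,-1,0,0,0,0,30],[0,0,0,0,0,0,30]]'
```

```text
clock: 9.75
position: [614.8, -3.4, 171.8]
eef_rot: [0.0, -0.017, 1.0, 0.0]
wrist_force: [-0.3, 2.3, 2.5]
gripper_width: 30.1
gripper_force: 1.4
clock: 10.67
position: [616.2, -45.6, 171.6]
eef_rot: [-0.0, -0.017, 1.0, -0.0]
wrist_force: [1.5, 1.4, 0.7]
gripper_width: 30.1
gripper_force: 0.4
```

```bash
python3 -m creep '[[0,-1,0,0,0,0,30],[0,-1,0,0,0,0,30],[0,-1,0,0,0,0,30]]'
python3 -m creep '[[0,-1,0,0,0,0,30],[0,-1,0,0,0,0,30]]'
```

```text
clock: 10.92
position: [616.1, -47.5, 171.6]
eef_rot: [-0.0, -0.017, 1.0, 0.0]
wrist_force: [2.0, 2.5, -0.6]
gripper_width: 30.0
gripper_force: 1.3
clock: 11.08
position: [616.2, -49.8, 171.6]
eef_rot: [-0.0, -0.017, 1.0, 0.0]
wrist_force: [1.7, 3.0, -0.7]
gripper_width: 30.2
gripper_force: 1.3
```

```bash
python3 -m creep '[[0,-1,0,0,0,0,30],[0,-1,0,0,0,0,30],[0,-1,0,0,0,0,30]]'
python3 -m creep '[[0,-1,0,0,0,0,30],[0,-0.7,0,0,0,0,30]]'
python3 -m creep '[[0,-0.7,0,0,0,0,30]]'
python3 -m creep '[[0,-0.7,0,0,0,0,30]]'
```

```text
clock: 11.33
position: [616.2, -53.1, 171.6]
eef_rot: [-0.0, -0.017, 1.0, 0.0]
wrist_force: [1.7, 2.2, -1.6]
gripper_width: 30.2
gripper_force: 1.3
clock: 11.5
position: [616.1, -54.9, 171.7]
eef_rot: [-0.0, -0.017, 1.0, -0.0]
wrist_force: [1.7, 2.5, -0.3]
gripper_width: 29.7
gripper_force: 1.3
clock: 11.58
position: [616.1, -55.5, 171.7]
eef_rot: [-0.0, -0.017, 1.0, 0.0]
wrist_force: [1.6, 2.8, -0.8]
gripper_width: 29.7
gripper_force: 1.3
clock: 11.67
position: [616.2, -56.1, 171.7]
eef_rot: [-0.0, -0.017, 1.0, 0.0]
wrist_force: [1.4, 3.4, -1.4]
gripper_width: 29.8
gripper_force: 1.3
```

```bash
python3 -m creep '[[0,-0.7,0,0,0,0,30]]'
python3 -m creep '[[0,-0.7,0,0,0,0,30]]'
python3 -m creep '[[0,-0.7,0,0,0,0,30]]'
```

```text
clock: 11.75
position: [616.2, -56.7, 171.7]
eef_rot: [-0.0, -0.017, 1.0, 0.0]
wrist_force: [2.3, 5.0, -2.2]
gripper_width: 29.8
gripper_force: 2.5
clock: 11.83
position: [616.2, -56.7, 171.7]
eef_rot: [-0.0, -0.017, 1.0, 0.0]
wrist_force: [2.4, 5.3, -0.9]
gripper_width: 29.5
gripper_force: 2.6
clock: 11.92
position: [616.2, -56.8, 171.7]
eef_rot: [-0.0, -0.018, 1.0, 0.001]
wrist_force: [1.3, 6.4, -1.2]
gripper_width: 29.9
gripper_force: 3.2
```

The back slide is at its stop too. I back off, lift, move away and check.

```bash
python3 -m creep '[[0,3,0,0,0,0,30],[0,3,0,0,0,0,34],[0,1,0,0,0,0,50],[0,0,0,0,0,0,50],[0,0,0,0,0,0,50],[0,0,10,0,0,0,50],[0,0,15,0,0,0,50],[0,0,20,0,0,0,50],[0,0,25,0,0,0,50],[0,0,25,0,0,0,50],[0,0,15,0,0,0,50]]'
python3 -m creep '[[-8,30,0,0,0,0,50],[-8,30,0,0,0,0,50],[-8,30,0,0,0,0,50],[-8,30,0,0,0,0,50],[-8,30,0,0,0,0,50],[-8,30,0,0,0,0,50],[-8,30,0,0,0,0,50],[-8,30,0,0,0,0,50],[-8,30,0,0,0,0,50],[-8,30,0,0,0,0,50],[-8,30,0,0,0,0,50],[-8,30,0,0,0,0,50]]'
python3 -m creep '[[-8,30,0,0,0,0,50],[-8,30,0,0,0,0,50],[-8,30,0,0,0,0,50],[-8,30,0,0,0,0,50],[0,0,0,0,0,0,50],[0,0,0,0,0,0,50],[0,0,0,0,0,0,50]]'
python3 - <<'E'
from h import *
p=viewer.camera("top");measure(p)
cv2.imwrite("pics/c4.png",cv2.resize(p["img"][145:255,230:410,::-1],None,fx=4,fy=4,interpolation=cv2.INTER_CUBIC))
E
```

```text
clock: 12.83
position: [617.3, -51.7, 285.7]
eef_rot: [0.002, -0.017, 1.0, -0.0]
wrist_force: [-0.1, -0.3, 0.8]
gripper_width: 49.9
gripper_force: 0.0
clock: 13.83
position: [520.0, 309.8, 282.8]
eef_rot: [0.001, -0.017, 1.0, 0.0]
wrist_force: [0.7, 0.4, 0.3]
gripper_width: 50.0
gripper_force: 0.0
clock: 14.42
position: [488.7, 428.0, 282.1]
eef_rot: [0.0, -0.017, 1.0, -0.0]
wrist_force: [0.5, -0.7, 0.8]
gripper_width: 50.1
gripper_force: 0.0
red 98 [353. 171.] mean [618.1 -94.4 159.7] min [ 598. -105.  145.] max [644. -86. 166.]
red 97 [286. 224.] mean [471.   88.7 160.6] min [452.  79. 149.] max [490.  98. 164.]
green 92 [285. 174.] mean [611.8  94.  160.3] min [593.  85. 148.] max [635. 103. 165.]
green 87 [357. 221.] mean [478.1 -99.8 160.5] min [ 461. -108.  156.] max [497. -92. 165.]
orange 356 [337. 171.] mean [616.3 -49.8 164.5] min [598. -84. 146.] max [649. -15. 191.]
   fin 84 [615.8 -49.9 186.2] [599. -59. 180.] [634. -41. 191.]
orange 373 [303. 223.] mean [472.8  44.5 164.6] min [454.   9. 146.] max [495.  79. 190.]
   fin 93 [472.6  44.4 186. ] [456.  35. 181.] [490.  54. 190.]
```

View pics/c4.png

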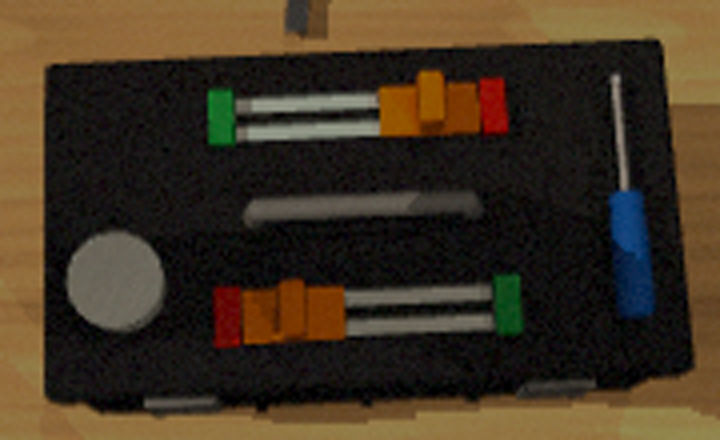

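Both grips abut their red blocks at crop (240,315) and (480,105). The tin and screwdriver have not moved.

```bash
python3 -c "from bench import arm; print(arm.job_done())"
```

```text
the job is handed in; nothing more can be done
None
```

Both lock slides are fully home against their red stops, pushed with no more than about 7 N in any reading; the tin and screwdriver look unmoved, nothing beside the case was touched, and the job was handed in at about 14.5 s.

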